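# Open the oil filler of a vacuum pump

## Task

The oil in the vacuum pump on the bench is due for a top-up: unscrew the black cap of its slanted filler neck anticlockwise, letting it rise with its thread and never forcing it, lift it clear, and lower it into the shallow steel tray so that it stands upright on its open rim, knob up. Let go of it there, and leave the other things on the bench where they are.

Things in the scene. Friction and masses are not known exactly. Their poses are not given: they have to be found in the camera images.
- pump: grey vacuum pump, fixed. Origin on the bench under the base of the filler neck; x runs from oil case to motor (more or less away from the robot), z up. Oil case: x -55 to 95 mm, 160 mm wide, 130 mm high; at x 45 to 105 mm 200 mm high, with an inlet stub (to 243 mm) and exhaust can (to 275 mm) on it. Motor with handle behind, to x = 290 mm, 243 mm high.
- filler_neck: steel filler neck of the pump, 44 mm long, 40 mm across its thread. Origin on its axis at its base, 150 mm above the bench; z along its axis, out of the pump, 35 degrees from vertical, leaning to the pump's -x.
- oil_cap: black plastic screw cap, 68 mm tall, about 0.14 kg: hollow skirt 57 mm across, 42 mm high, open below; on it a solid ribbed round knob 48 mm across, from 42.5 to 68 mm height, to be gripped across any diameter. Origin at the centre of the open rim, z from rim to knob. Starts screwed fully down, rim 8 mm from the neck's base, coaxial. Turns easily (under 0.3 N m).
- tray: shallow rectangular steel tray, fixed to the bench, 160 mm (its x) by 180 mm (its y), 22 mm high, walls and floor about 4 mm thick. Origin at the centre of its underside, z up. It stands left or right of the pump's front; a box of pipette tips stands on the other side.
- tip_box: bystander: grey box of pipette tips with a clear lid, 88 x 128 mm, 66 mm high, origin under its centre
- oil_bottle: bystander: white plastic bottle, 76 mm across, 200 mm high, origin under its centre
- jar: bystander: brown jar, 70 mm across, 110 mm high, origin under its centre
- beaker: bystander: glass beaker, 60 mm across, 75 mm high, origin under its centre
- wrench: bystander: wrench 160 mm long lying flat before the pump, origin under its middle
- seal: bystander: flat rubber ring, 60 mm across, 6 mm thick, origin under its centre
- neck_mouth (a point): centre of the neck's open end, 44 mm up its axis. Right-hand thread: the cap rises 25 mm per full turn anticlockwise (seen from outside), axial play 2 mm. It leaves the thread after about 1.07 turns (6.7 rad), risen 27 mm; up to 1.3 turns is harmless. Then draw it off along the axis, 20 mm more to be clear. Left part-way, it stays by friction.
Things that resemble listed ones, but are neither listed nor needed, are in the scene too. Of the things like the oil_cap, leave any that is brown or purple; of the rest the smaller one is meant.

How it is judged:
On the way, in this order (a step that is already met when the one before it is completed fails the run):
1. the cap is out of its thread and clear of the neck, held by the fingers (z of oil_cap in the frame of filler_neck above 0.045 m and contact force between oil_cap and the fingers above 0.5 N), for 0.1 s.
2. the cap is lowered to the tray's floor (within 10 mm), upright, still held by the fingers (contact force between oil_cap and the fingers above 0.5 N and z of oil_cap in the frame of tray below 0.014 m and horizontal distance between oil_cap and tray below 0.075 m and angle between oil_cap's own z axis and vertical below 0.25 rad), for 0.05 s.
At the end, for the whole second after the job is handed in: The cap stands upright (within 0.1 rad), knob up, with its rim flat on the tray's floor, wholly inside the tray's walls, at rest and let go (x of oil_cap in the frame of tray between -0.055 and 0.055 m and y of oil_cap in the frame of tray between -0.065 and 0.065 m and z of oil_cap in the frame of tray between 0 and 0.009 m and angle between oil_cap's own z axis and vertical below 0.1 rad and linear speed of oil_cap below 0.02 m/s); the robot touches nothing.
It fails at once if the cap is forced against the pump's neck with more than 80 N (contact force between oil_cap and filler_neck above 80 N).
It fails at once if a bystander is moved by more than 30 mm (distance of any of tip_box, oil_bottle, jar, beaker, wrench, seal from where it was at the start of the episode above 0.03 m).
It also fails if it takes over 72 s, if anything falls off the work surface, if the arm or the gripper's body presses on something with over 40 N, if the wrist force passes 120 N, or if a joint passes its speed limit or range.

## Robot

A 6-joint arm with a two-finger parallel gripper is mounted at the origin on the work surface. World frame = base frame: x ahead of the robot, y to its left, z up, the work surface at z = 0. Lengths are in m, angles in rad, forces in N, time in s.
With the tool pointing down it reaches from about 0.35 to 0.975 m from the base axis. Payload 4.9 kg.
Tool frame: the origin (TCP) lies on the centre line of the jaws, within the pads' length; the fingertips stand 11 mm ahead of it and the grasp point (between the pads) lies 8 mm behind it (manip.finger_overhang is the distance from the TCP to the fingertips, in m); y points along the fingers, z is the direction in which the jaws open and shut, and the axes are right-handed (so a half turn about y gives the same grasp; the last joint's range is limited). The gripper opens to 85 mm and grips with 20 to 120 N. Pads are 22 mm wide; open, the fingers measure 114 mm over their backs; the gripper's body (76 mm by 85 mm) begins 54 mm behind the grasp point. The pads swing forward as they close: fully open they stand 13 mm farther back than shut.
Start: joints at [-1.286, 0.053, 1.613, -0, 1.476, -0.119], TCP at [0.246, -0.575, 0.242] pointing down, gripper open.
Joint ranges: [-3.01, 3.01], [-1.01, 2.22], [0.06, 2.58], [-1.02, 4.17], [0.09, 2.62], [-3.14, 3.14]. Speed limits (rad/s): [2.57, 2.57, 3.14, 3.14, 3.14, 3.14].

## Interface

Orientations are given as a unit quaternion [w, x, y, z].
In Python, from plant import readout, cams, workorder, manip gives the robot as it stands.
- The arm moves only by the tool play_rows, never from a script. Its arguments are lists of equal length, an entry for each row: "slide": the shift along the tool's x, y, z in cm, a list of three; "yaw": the turn about the tool's y in degrees; "grip": the closure, from -1 (fully open) to 1 (shut), so that 0 is half open. In form: {"slide": [[x, y, z], ...], "yaw": [yaw, ...], "grip": [grip, ...]}. A call has 1 to 12 rows; each row shifts and turns the commanded pose from where the row before left it, along the tool's axes as they then stand; what a row does not reach is not made up. A row lasts 1/10 s, in which the tool goes at most 50 mm and 8.59 degrees, less where a joint would pass 70% of its speed; a pose out of reach is approached as far as the arm can. A call with a gripper value outside its range is refused whole. The fingers move at their own pace and stop on an object; the grip force is fixed at half the most. Time passes only in rows, so rows that do not move let the fingers close. It gives the time, the measured TCP pose, the force and the opening at its end, in the units of the state.
- readout.state(): the state, without advancing time (a new reading comes with each control period).
- cams.grab_frame(name): name is "side" or "top" or "wrist"; returns a dict with "image" (420x560x3 uint8, red, green, blue), "mtx" (3x3 intrinsics, pixels), "dist" ([k1, k2, p1, p2, k3] as OpenCV has them; the pictures are not rectified), "R" (3x3) and "t" (3): a world point X has camera coordinates R X + t; the wrist camera has in their place "mount" (4x4, takes a point from camera to tool coordinates, whose origin is the TCP and whose axes are the tool frame's). Camera axes: x right, y down, z forward; pixel columns grow to the right and rows downward; lengths in m; the calibration is good to about 2 mm. A picture is of the moment at which its call begins: read the wrist's pose just before it. There is no depth.
- workorder.job_done(): hands the job in, once; it reports no verdict.
The state is a dict: "time": time; "joint_pos": joint angles; "joint_vel": joint speeds; "joint_efforts": joint torques, N m; "tool_pos": TCP position; "tool_rot": TCP orientation; "contact_force": force on the tool from outside, world axes, zero at the start; "ft_torque": the same for the moment, N m; "gripper_width": opening from 0.0 (shut) to 1.0 (fully open).
Only numpy, scipy, OpenCV 4.12 (cv2) and the standard library are available. Lean on these libraries where they do the work, as an engineer would, in place of code of your own. Each camera call takes 0.05 s, during which the arm holds its last target.

## Working session

There is one attempt and no reset: what is moved stays moved. The work goes in short steps, Python scripts to look and compute and a tool call to move; the robot and the scene stay as the last step left them, time stands still between calls to the robot, and variables do not carry over. Pictures are saved under pics/ and viewed, and the job is handed in when it is done.

Besides the shell and the picture viewer there is one more tool, called by a JSON object that holds its "op" and its "data", one argument or row to a line. play_rows: Moves the arm, as the interface text tells. Its arguments: {"type":"object","properties":{"slide":{"type":"array","items":{"type":"array","items":{"type":"number"}}},"yaw":{"type":"array","items":{"type":"number"}},"grip":{"type":"array","items":{"type":"number"}}},"required":["slide","yaw","grip"]}

```bash
ls; mkdir -p pics; python3 - <<'E'
from plant import readout, cams, workorder, manip
import cv2
print(readout.state()); print([a for a in dir(manip) if a[0]!='_'], manip.finger_overhang)
for n in ["side","top","wrist"]:
    f=cams.grab_frame(n); cv2.imwrite(f"pics/{n}0.png",f["image"][:,:,::-1])
    print(n,{k:v for k,v in f.items() if k!="image"})
E
```

```text
pics
{'time': 0.0, 'joint_pos': array([-1.28599653e+00,  5.34064390e-02,  1.61428332e+00, -4.03197672e-06,
        1.47600271e+00, -1.18974850e-01]), 'joint_vel': array([-1.78387344e-05,  8.94473020e-04,  3.85947354e-04, -8.33173705e-05,
        3.94410865e-05,  6.34938820e-04]), 'joint_efforts': array([-3.87090504e-04, -3.93686986e+01, -3.70177853e+01, -2.86489876e-04,
        7.02702440e-03, -1.02645845e-05]), 'tool_pos': array([ 0.24540262, -0.57415758,  0.24103864]), 'tool_rot': array([ 0.14172528, -0.14185107,  0.69348468, -0.69200522]), 'contact_force': array([-0.0262256 , -0.19773853, -0.07045795]), 'ft_torque': array([-0.04195934,  0.02229491, -0.0067752 ]), 'gripper_width': 0.9969167548155962}
['IKError', 'finger_overhang'] 0.011
side {'mtx': array([[418.27617185,   0.        , 274.03185915],
       [  0.        , 418.27617185, 211.71384689],
       [  0.        ,   0.        ,   1.        ]]), 'dist': array([0.03591972, 0.        , 0.        , 0.        , 0.        ]), 'R': array([[-0.82567543, -0.56402201,  0.01180052],
       [-0.41753396,  0.59689665, -0.68511297],
     
[... 449 characters left out ...]
   [ 0.07703406, -0.00766189, -0.99699902]]), 't': array([-0.02012779,  0.56303092,  1.17366027])}
wrist {'mtx': array([[364.36793379,   0.        , 277.9820183 ],
       [  0.        , 364.36793379, 212.36768318],
       [  0.        ,   0.        ,   1.        ]]), 'dist': array([-0.01545623,  0.        ,  0.        ,  0.        ,  0.        ]), 'mount': array([[ 2.87630012e-05,  9.54493307e-01,  2.98232334e-01,
        -7.65310734e-02],
       [ 2.78454715e-04, -2.98232330e-01,  9.54493268e-01,
        -1.31813873e-01],
       [ 9.99999961e-01,  5.55901087e-05, -2.74361219e-04,
        -1.59203210e-04],
       [ 0.00000000e+00,  0.00000000e+00,  0.00000000e+00,
         1.00000000e+00]])}
```

View pics/side0.png

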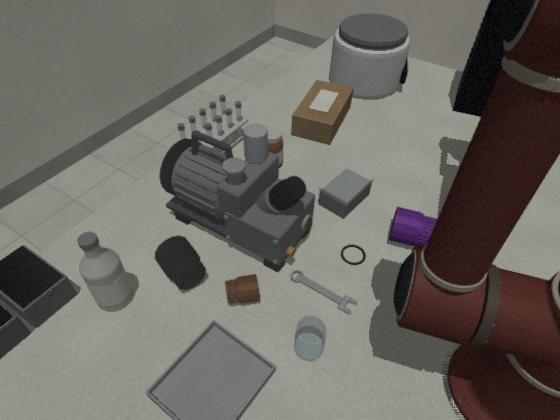

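View pics/top0.png

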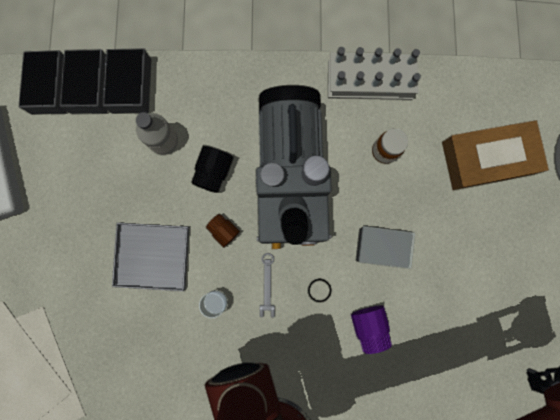

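View pics/wrist0.png

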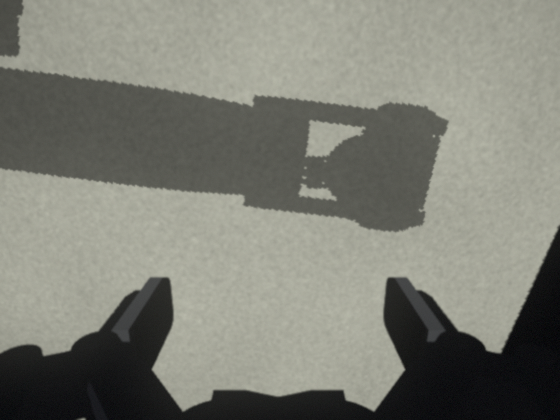

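```bash
python3 - <<'E'
from plant import readout, cams, workorder, manip
import plant,inspect
from scipy.spatial.transform import Rotation as R
s=readout.state();q=s['tool_rot'];print(R.from_quat([*q[1:],q[0]]).as_matrix().round(3))
E
```

```text
[[-0.92  -0.     0.393]
 [-0.393  0.002 -0.92 ]
 [-0.    -1.    -0.002]]
```

```bash
python3 - <<'E'
import cv2
for n,(a,b,c,d),s in [("top",(180,100,440,310),3),("side",(220,150,330,280),5),("top",(100,210,240,320),5)]:
    im=cv2.imread(f"pics/{n}0.png")[b:d,a:c]
    im=cv2.convertScaleAbs(im,alpha=1.8,beta=10)
    cv2.imwrite(f"pics/{n}_c{a}.png",cv2.resize(im,None,fx=s,fy=s,interpolation=cv2.INTER_CUBIC))
E
```

```text
(no output)
```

View pics/top_c180.png

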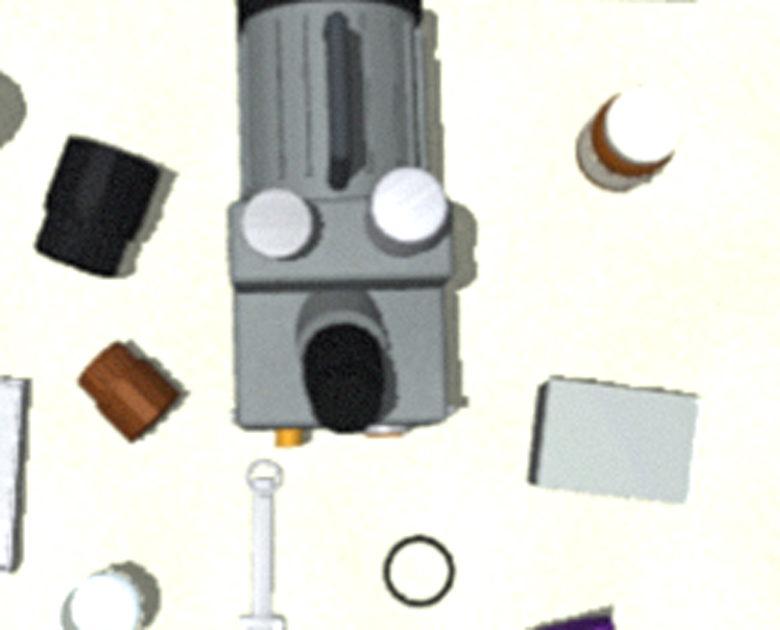

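View pics/side_c220.png

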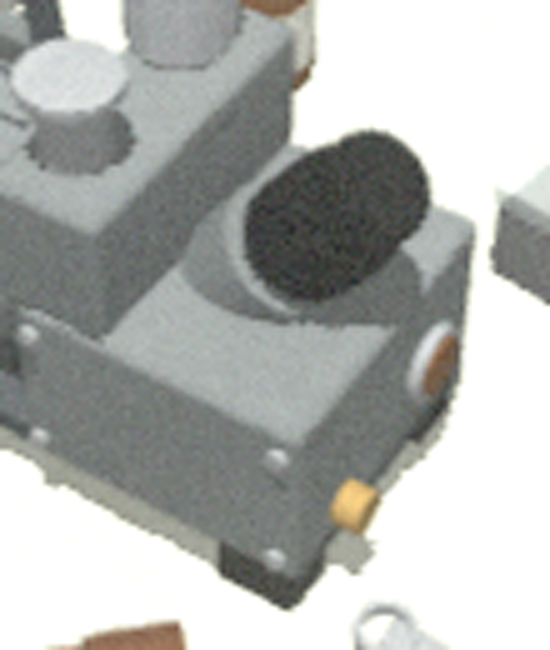

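View pics/top_c100.png

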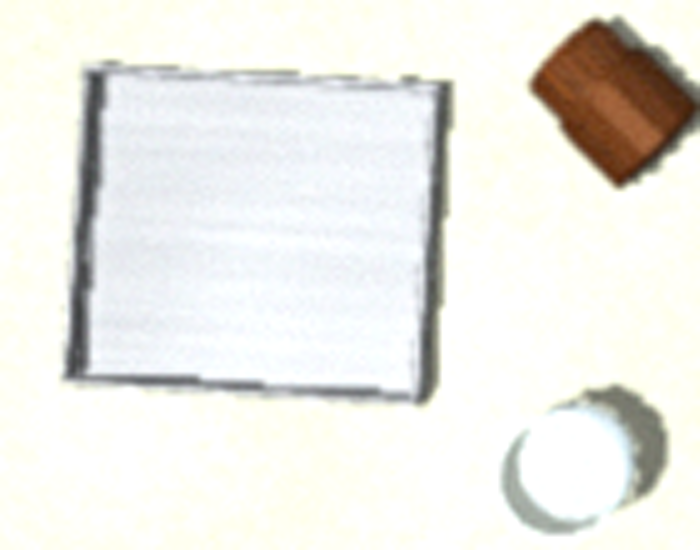

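```bash
cat > h.py <<'E'
import numpy as np, cv2, pickle
from plant import readout, cams
from scipy.spatial.transform import Rotation as Rot
def ray(f,uv):
    p=cv2.undistortPoints(np.array([[uv]],float),f["mtx"],f["dist"])[0,0]
    R=np.array(f["R"]);C=-R.T@f["t"];d=R.T@np.array([p[0],p[1],1]);return C,d/np.linalg.norm(d)
def onz(f,uv,z):
    C,d=ray(f,uv);return C+d*(z-C[2])/d[2]
def tri(f,a,g,b):
    C1,d1=ray(f,a);C2,d2=ray(g,b)
    s=np.linalg.lstsq(np.stack([d1,-d2],1),C2-C1,rcond=None)[0]
    p,q=C1+s[0]*d1,C2+s[1]*d2;return (p+q)/2,np.linalg.norm(p-q)
def proj(f,X):
    return cv2.projectPoints(np.atleast_2d(np.array(X,float)),cv2.Rodrigues(np.array(f["R"]))[0],np.array(f["t"],float),f["mtx"],f["dist"])[0][:,0]
def wristcam(f,s):
    q=s['tool_rot'];T=np.eye(4);T[:3,:3]=Rot.from_quat([*q[1:],q[0]]).as_matrix();T[:3,3]=s['tool_pos']
    M=np.linalg.inv(T@np.array(f["mount"]));f["R"]=M[:3,:3];f["t"]=M[:3,3];return f
E
python3 - <<'E'
from h import *
T=cams.grab_frame("top");S=cams.grab_frame("side")
pickle.dump((T,S),open("cal.pkl","wb"))
np.set_printoptions(precision=4,suppress=True)
L=onz(T,(180+236/3,100+422/3),.13);R_=onz(T,(180+443/3,100+427/3),.13)
print("case front",L,R_,np.linalg.norm(L-R_))
L2=onz(T,(180+238/3,100+282/3),.13);print("case left rear(step at x=45)",L2,np.linalg.norm(L2-L))
S_=lambda u,v:(220+u/5,150+v/5)
print("front-left top corner tri",tri(T,(180+236/3,100+422/3),S,S_(292,440)))
print("front-right top corner tri",tri(T,(180+443/3,100+427/3),S,S_(472,225)))
# tray corners z=.022
c=[onz(T,(100+u/5,210+v/5),.022) for u,v in [(85,66),(450,84),(428,402),(66,380)]]
for p in c: print("tray",p)
print("tray centre",np.mean(c,0),np.linalg.norm(c[0]-c[1]),np.linalg.norm(c[1]-c[2]))
# cap masks
for f,n,bx in [(T,"top",(275,200,320,250)),(S,"side",(262,170,312,215))]:
    g=f["image"].max(2);m=np.zeros_like(g);a,b,c_,d=bx;m[b:d,a:c_]=(g[b:d,a:c_]<42)*255
    m=cv2.morphologyEx(m,cv2.MORPH_OPEN,np.ones((3,3)))
    cn=max(cv2.findContours(m,0,1)[0],key=cv2.contourArea)
    print(n,cv2.boundingRect(cn),cv2.contourArea(cn),cv2.moments(cn)['m10']/cv2.moments(cn)['m00'],cv2.moments(cn)['m01']/cv2.moments(cn)['m00'])
E
```

```text
case front [0.5003 0.0282 0.13  ] [ 0.4979 -0.126   0.13  ] 0.15426772986773826
case left rear(step at x=45) [0.6052 0.028  0.13  ] 0.10484340540195192
front-left top corner tri (array([0.4985, 0.0273, 0.1257]), np.float64(0.004389659772734444))
front-right top corner tri (array([ 0.4986, -0.1259,  0.1277]), np.float64(0.0015862773632232836))
tray [0.5428 0.3848 0.022 ]
tray [0.5357 0.2014 0.022 ]
tray [0.3797 0.2093 0.022 ]
tray [0.3874 0.39   0.022 ]
tray centre [0.4614 0.2964 0.022 ] 0.18349078616737077 0.1562177549988892
top (281, 208, 31, 36) 847.5 295.5364798426745 225.5142576204523
side (269, 177, 36, 33) 792.0 286.5462962962963 193.1563552188552
```

```bash
python3 - <<'E'
from h import *
np.set_printoptions(precision=4,suppress=True)
T,S=pickle.load(open("cal.pkl","rb"))
print(tri(T,(295.54,225.5),S,(286.55,193.16)))
yaw=-.009
Rz=Rot.from_euler('z',yaw).as_matrix()
d=Rz@Rot.from_euler('y',-35,degrees=True).as_matrix()
for O in [(0.554,-0.049,.15),(0.554,-0.052,.15)]:
    pts=[]
    for r,h in [(28.5,8),(28.5,50),(24,50.5),(24,76)]:
        for a in np.linspace(0,6.28,60): pts.append(np.array(O)+d@np.array([r*np.cos(a),r*np.sin(a),h])/1e3)
    for f,n in[(T,"top"),(S,"side")]:
        p=proj(f,pts).astype(np.float32);hl=cv2.convexHull(p);m=cv2.moments(hl)
        print(O,n,cv2.boundingRect(p),cv2.contourArea(hl),m['m10']/m['m00'],m['m01']/m['m00'])
E
```

```text
(array([ 0.5312, -0.0526,  0.174 ]), np.float64(0.0025653509215486908))
(0.554, -0.049, 0.15) top (280, 206, 28, 39) 850.9482172999997 294.237856511126 225.50624125411292
(0.554, -0.049, 0.15) side (266, 174, 38, 35) 905.1580200374592 285.02396985938657 191.2916776140825
(0.554, -0.052, 0.15) top (282, 206, 28, 39) 851.045172280632 295.6455404215514 225.5189861810542
(0.554, -0.052, 0.15) side (267, 173, 38, 35) 902.7583870370872 285.80220760705475 190.48580664676382
```

{"op": "play_rows", "data": {
  "slide": [
    [0,-4,0],
    [0,-4,0],
    [0,-4,0],
    [-1,-1,-4.4],
    [-1,-1,-4.4],
    [-1,-1,-4.4],
    [-1,-1,-4.4],
    [-1,-1,-4.4],
    [-1,-1,-4.4],
    [-1,-1,-4.4],
    [-1,-1,-4.4],
    [-1,-1,-4.4]
  ],
  "yaw": [7.7,7.7,7.6,0,0,0,0,0,0,0,0,0],
  "grip": [-1,-1,-1,-1,-1,-1,-1,-1,-1,-1,-1,-1]
}}

```text
time: 1.45
tool_pos: [0.3344, -0.1767, 0.4528]
tool_rot: [-0.001, 0.0, -0.707, 0.707]
contact_force: [1.5, 1.1, 0.1]
gripper_width: 0.998
```

{"op": "play_rows", "data": {
  "slide": [
    [-2,-1,-4.4],
    [-2,-1,-4.4],
    [-2,-1,-4.4],
    [-2,-1,-4.4],
    [0,0,0],
    [0,0,0]
  ],
  "yaw": [0,0,0,0,0,0],
  "grip": [-1,-1,-1,-1,-1,-1]
}}

```text
time: 2.05
tool_pos: [0.4143, -0.0013, 0.4923]
tool_rot: [-0.002, 0.002, -0.707, 0.707]
contact_force: [-0.3, -0.8, 0.5]
gripper_width: 0.998
```

```bash
cat >> h.py <<'E'
def st():
    np.set_printoptions(precision=3,suppress=True)
    s=readout.state();q=s['tool_rot'];M=Rot.from_quat([*q[1:],q[0]]).as_matrix()
    print(round(s['time'],2),'p',s['tool_pos'],'j',s['joint_pos'],'F',s['contact_force'],'w',round(s['gripper_width'],3));print('x',M[:,0],'y',M[:,1],'z',M[:,2]);return s,M
E
python3 -c "
from h import *
st()"
```

```text
2.05 p [ 0.414 -0.001  0.492] j [-0.183 -0.47   1.652 -0.     1.96   1.382] F [-0.342 -0.84   0.545] w 0.998
x [-1.    -0.006  0.   ] y [-0. -0. -1.] z [ 0.006 -1.     0.   ]
```

{"op": "play_rows", "data": {
  "slide": [
    [0,-4,-2.5],
    [0,-4,-2.5],
    [0,-4,-2.5],
    [0,-4.5,0],
    [0,-4.5,0],
    [0,-4.5,0],
    [0,-4.5,0],
    [0,-4.5,0]
  ],
  "yaw": [0,0,0,0,0,0,0,0],
  "grip": [-1,-1,-1,-1,-1,-1,-1,-1]
}}

```text
time: 2.85
tool_pos: [0.4133, 0.071, 0.839]
tool_rot: [0.0, -0.001, -0.707, 0.707]
contact_force: [1.1, -0.4, 0.8]
gripper_width: 1.0
```

```bash
python3 -c "
from h import *
st()"
```

```text
2.85 p [0.413 0.071 0.839] j [-0.008 -0.04   0.654 -0.     2.527  1.564] F [ 1.056 -0.364  0.824] w 1.0
x [-1.     0.001 -0.   ] y [ 0. -0. -1.] z [-0.001 -1.     0.   ]
```

{"op": "play_rows", "data": {
  "slide": [
    [0,-4,0],
    [0,-4,0],
    [0,-4,0],
    [0,-4,0]
  ],
  "yaw": [0,0,0,0],
  "grip": [-1,-1,-1,-1]
}}

```text
time: 3.25
tool_pos: [0.4046, 0.0696, 0.9085]
tool_rot: [0.031, 0.032, 0.706, -0.706]
contact_force: [0.3, 0.2, -0.4]
gripper_width: 1.004
```

```bash
python3 -c "
from h import *
st()"
```

```text
3.25 p [0.405 0.07  0.908] j [-0.012  0.086  0.348  0.002  2.619  1.562] F [ 0.255  0.225 -0.356] w 1.004
x [-0.996  0.002 -0.088] y [ 0.088 -0.    -0.996] z [-0.002 -1.    -0.   ]
```

{"op": "play_rows", "data": {
  "slide": [
    [0,-4,0],
    [0,-4,0],
    [0,3,0],
    [0,3,0],
    [0,3,0]
  ],
  "yaw": [0,0,0,0,0],
  "grip": [-1,-1,-1,-1,-1]
}}

```text
time: 3.75
tool_pos: [0.4034, 0.0694, 0.8384]
tool_rot: [0.051, 0.051, 0.705, -0.705]
contact_force: [0.1, 0.3, 1.3]
gripper_width: 1.002
```

```bash
python3 -c "
from h import *
st()"
```

```text
3.75 p [0.403 0.069 0.838] j [-0.014 -0.152  0.764  0.003  2.385  1.56 ] F [0.09  0.334 1.265] w 1.002
x [-0.99   0.    -0.144] y [ 0.144  0.    -0.99 ] z [-0. -1. -0.]
```

{"op": "play_rows", "data": {
  "slide": [
    [0,-4,0],
    [0,-4,0],
    [0,-4,0],
    [0,-4,0],
    [0,-4,0],
    [0,-4,0]
  ],
  "yaw": [0,0,0,0,0,0],
  "grip": [-1,-1,-1,-1,-1,-1]
}}

```text
time: 4.35
tool_pos: [0.355, 0.0682, 0.9625]
tool_rot: [0.086, 0.085, 0.702, -0.701]
contact_force: [-0.9, 0.6, 0.0]
gripper_width: 0.998
```

```bash
python3 -c "
from h import *
st()"
```

```text
4.35 p [0.355 0.068 0.963] j [-0.022  0.067  0.213  0.013  2.619  1.56 ] F [-0.924  0.584  0.029] w 0.998
x [-0.971 -0.001 -0.24 ] y [ 0.24   0.001 -0.971] z [ 0.002 -1.    -0.001]
```

{"op": "play_rows", "data": {
  "slide": [
    [4,-2,0],
    [4,-2,0],
    [4,-2,0],
    [4,-2,0]
  ],
  "yaw": [0,0,0,0],
  "grip": [-1,-1,-1,-1]
}}

```text
time: 4.75
tool_pos: [0.1861, 0.0723, 0.9582]
tool_rot: [-0.101, -0.1, -0.699, 0.701]
contact_force: [-0.3, -0.3, -0.1]
gripper_width: 0.997
```

```bash
python3 -c "
from h import *
st()"
```

```text
4.75 p [0.186 0.072 0.958] j [-0.012 -0.301  0.537  0.002  2.619  1.56 ] F [-0.279 -0.326 -0.083] w 0.997
x [-0.959 -0.001 -0.282] y [ 0.282 -0.002 -0.959] z [ 0.001 -1.     0.003]
```

{"op": "play_rows", "data": {
  "slide": [
    [0,-4,0],
    [0,-4,0],
    [0,-4,0],
    [0,-4,0],
    [0,-4,0],
    [0,-4,0]
  ],
  "yaw": [0,0,0,0,0,0],
  "grip": [-1,-1,-1,-1,-1,-1]
}}

```text
time: 5.35
tool_pos: [0.1388, 0.097, 1.0182]
tool_rot: [-0.159, -0.161, -0.683, 0.694]
contact_force: [0.2, -0.5, -0.3]
gripper_width: 0.999
```

```bash
python3 -c "
from h import *
st()"
```

```text
5.35 p [0.139 0.097 1.018] j [ 0.569 -0.167  0.244 -0.526  2.619  1.626] F [ 0.188 -0.531 -0.284] w 0.999
x [-0.897 -0.001 -0.441] y [ 0.441 -0.015 -0.897] z [-0.006 -1.     0.014]
```

{"op": "play_rows", "data": {
  "slide": [
    [-3,0,0],
    [-3,0,0],
    [-3,-3,0],
    [-2,-4,0],
    [0,-4,0],
    [0,-4,0]
  ],
  "yaw": [0,0,0,0,0,0],
  "grip": [-1,-1,-1,-1,-1,-1]
}}

```text
time: 5.95
tool_pos: [0.162, 0.0903, 1.0424]
tool_rot: [-0.185, -0.185, -0.678, 0.686]
contact_force: [-0.6, 0.2, 0.2]
gripper_width: 1.006
```

```bash
python3 -c "
from h import *
st()"
```

```text
5.95 p [0.162 0.09  1.042] j [ 0.424 -0.066  0.058 -0.453  2.619  1.543] F [-0.577  0.249  0.193] w 1.006
x [-0.863 -0.002 -0.505] y [ 0.505 -0.011 -0.863] z [-0.004 -1.     0.011]
```

{"op": "play_rows", "data": {
  "slide": [
    [1,3,0],
    [3,1,1],
    [3,-1,1],
    [3,-2,0]
  ],
  "yaw": [0,0,0,0],
  "grip": [-1,-1,-1,-1]
}}

```text
time: 6.35
tool_pos: [0.1016, 0.0643, 0.9944]
tool_rot: [-0.183, -0.187, -0.678, 0.687]
contact_force: [-1.5, -1.8, 0.4]
gripper_width: 0.998
```

```bash
python3 -c "
from h import *
st()"
```

```text
6.35 p [0.102 0.064 0.994] j [ 0.664 -0.381  0.511 -0.573  2.508  1.691] F [-1.549 -1.754  0.381] w 0.998
x [-0.864  0.002 -0.504] y [ 0.504 -0.013 -0.864] z [-0.009 -1.     0.01 ]
```

{"op": "play_rows", "data": {
  "slide": [
    [-1.5,-3,0],
    [-1.5,-3,0],
    [-1.5,-3,0]
  ],
  "yaw": [0,0,0],
  "grip": [-1,-1,-1]
}}

```text
time: 6.65
tool_pos: [0.0993, 0.0691, 1.0453]
tool_rot: [-0.193, -0.185, -0.675, 0.688]
contact_force: [-6.9, -17.6, 21.6]
gripper_width: 0.999
```

```bash
python3 -c "
from h import *
st()"
```

```text
6.65 p [0.099 0.069 1.045] j [ 0.947 -0.089  0.055 -1.025  2.62   1.474] F [ -6.857 -17.635  21.612] w 0.999
x [-0.857 -0.015 -0.514] y [ 0.515 -0.015 -0.857] z [ 0.005 -1.     0.02 ]
```

{"op": "play_rows", "data": {
  "slide": [
    [-2,2,0],
    [-2,3,0],
    [-2,4,0],
    [-2,4,0],
    [-2,4,0],
    [-2,4,0],
    [-2,4,0],
    [-2,4,0],
    [-2,4,0],
    [-2,4,0],
    [-2,4,0],
    [-2,4,0]
  ],
  "yaw": [0,0,0,0,0,0,0,0,0,0,0,0],
  "grip": [-1,-1,-1,-1,-1,-1,-1,-1,-1,-1,-1,-1]
}}

```text
time: 7.85
tool_pos: [0.4551, 0.0577, 0.835]
tool_rot: [-0.196, -0.188, -0.664, 0.697]
contact_force: [-0.7, -0.8, 0.3]
gripper_width: 1.002
```

```bash
python3 -c "
from h import *
st()"
```

```text
7.85 p [0.455 0.058 0.835] j [-0.017 -0.328  0.991 -0.035  1.927  1.521] F [-0.745 -0.8    0.345] w 1.002
x [-0.852 -0.023 -0.523] y [ 0.523 -0.041 -0.851] z [-0.002 -0.999  0.047]
```

{"op": "play_rows", "data": {
  "slide": [
    [-3,3.8,0],
    [-3,3.8,0],
    [-3,3.8,0],
    [-3,3.8,0],
    [-3,3.8,0],
    [-3,3.8,0],
    [-3,3.8,0],
    [-3.5,3,0],
    [-3.5,3,0],
    [-3.5,3,0]
  ],
  "yaw": [0,0,0,0,0,0,0,0,0,0],
  "grip": [-1,-1,-1,-1,-1,-1,-1,-1,-1,-1]
}}

```text
time: 8.85
tool_pos: [0.9046, 0.0503, 0.6981]
tool_rot: [-0.195, -0.188, -0.664, 0.697]
contact_force: [1.1, 0.2, 0.9]
gripper_width: 1.002
```

```bash
python3 -c "
from h import *
st()"
```

```text
8.85 p [0.905 0.05  0.698] j [-0.017  0.63   0.193 -0.033  1.769  1.527] F [1.133 0.217 0.857] w 1.002
x [-0.853 -0.023 -0.521] y [ 0.521 -0.041 -0.852] z [-0.002 -0.999  0.047]
```

{"op": "play_rows", "data": {
  "slide": [
    [-3,2,0],
    [-3,2,0],
    [-3,2,0]
  ],
  "yaw": [0,0,0],
  "grip": [-1,-1,-1]
}}

```text
time: 9.15
tool_pos: [0.9686, 0.0464, 0.652]
tool_rot: [-0.208, -0.2, -0.661, 0.693]
contact_force: [0.1, -0.0, 1.2]
gripper_width: 0.999
```

```bash
python3 -c "
from h import *
st()"
```

```text
9.15 p [0.969 0.046 0.652] j [-0.021  0.781  0.061 -0.028  1.713  1.525] F [ 0.073 -0.01   1.166] w 0.999
x [-0.834 -0.024 -0.552] y [ 0.552 -0.039 -0.833] z [-0.001 -0.999  0.046]
```

{"op": "play_rows", "data": {
  "slide": [
    [2.1,-1.6,-3.9],
    [2.1,-1.6,-3.9],
    [2.1,-1.6,-3.9],
    [2.1,-1.6,-3.9],
    [2.1,-1.6,-3.9],
    [2.1,-1.6,-3.9],
    [2.1,-1.6,-3.9],
    [2.1,-1.6,-3.9],
    [2.1,-1.6,-3.9],
    [2.1,-1.6,-3.9],
    [2.1,-1.6,-3.9],
    [2.1,-1.6,-3.9]
  ],
  "yaw": [0,0,0,0,0,0,0,0,0,0,0,0],
  "grip": [-1,-1,-1,-1,-1,-1,-1,-1,-1,-1,-1,-1]
}}

```text
time: 10.35
tool_pos: [0.6485, 0.5163, 0.6561]
tool_rot: [-0.211, -0.202, -0.66, 0.692]
contact_force: [-0.1, -0.2, -0.4]
gripper_width: 0.998
```

{"op": "play_rows", "data": {
  "slide": [
    [2.1,-1.6,-3.9],
    [2.1,-1.6,-3.9],
    [2.1,-1.6,-3.9],
    [2.1,-1.6,-3.9],
    [2.1,-1.6,-3.9],
    [2.1,-1.6,-3.9]
  ],
  "yaw": [0,0,0,0,0,0],
  "grip": [-1,-1,-1,-1,-1,-1]
}}

```text
time: 10.95
tool_pos: [0.4887, 0.7448, 0.6492]
tool_rot: [-0.213, -0.203, -0.661, 0.69]
contact_force: [-6.4, 7.9, 39.7]
gripper_width: 1.0
```

```bash
python3 -c "
from h import *
st()"
```

```text
10.95 p [0.489 0.745 0.649] j [ 1.06   0.791  0.055 -0.577  1.944  2.304] F [-6.389  7.893 39.696] w 1.0
x [-0.827 -0.025 -0.562] y [ 0.563 -0.035 -0.826] z [ 0.001 -0.999  0.043]
```

{"op": "play_rows", "data": {
  "slide": [
    [-0.7,0.4,-1.2],
    [-0.7,0.4,-1.2],
    [-0.7,0.4,-1.2],
    [0,0,0]
  ],
  "yaw": [0,0,0,0],
  "grip": [-1,-1,-1,-1]
}}

```text
time: 11.35
tool_pos: [0.5056, 0.757, 0.6339]
tool_rot: [-0.218, -0.207, -0.666, 0.683]
contact_force: [-0.0, -0.2, 0.1]
gripper_width: 0.996
```

```bash
python3 -c "
from h import *
st()"
```

```text
11.35 p [0.506 0.757 0.634] j [ 1.05   0.811  0.056 -0.566  1.902  2.314] F [-0.002 -0.189  0.144] w 0.996
x [-0.819 -0.022 -0.574] y [ 0.574 -0.019 -0.819] z [ 0.007 -1.     0.028]
```

{"op": "play_rows", "data": {
  "slide": [
    [1.35,1.3,4.2],
    [1.35,1.3,4.2],
    [1.35,1.3,4.2],
    [1.35,1.3,4.2],
    [1.35,1.3,4.2],
    [1.35,1.3,4.2],
    [1.35,1.3,4.2],
    [1.35,1.3,4.2],
    [1.35,1.3,4.2],
    [1.35,1.3,4.2],
    [1.35,1.3,4.2],
    [1.35,1.3,4.2]
  ],
  "yaw": [0,0,0,0,0,0,0,0,0,0,0,0],
  "grip": [-1,-1,-1,-1,-1,-1,-1,-1,-1,-1,-1,-1]
}}

```text
time: 12.55
tool_pos: [0.4714, 0.2799, 0.4477]
tool_rot: [-0.221, -0.209, -0.665, 0.683]
contact_force: [-0.4, -0.1, 1.0]
gripper_width: 1.005
```

{"op": "play_rows", "data": {
  "slide": [
    [1.35,1.3,4.2],
    [1.35,1.3,4.2],
    [1.35,1.3,4.2],
    [1.35,1.3,4.2],
    [1.35,1.3,4.2],
    [1.35,1.3,4.2],
    [1.35,1.3,4.2],
    [0,0,0],
    [0,0,0]
  ],
  "yaw": [0,0,0,0,0,0,0,0,0],
  "grip": [-1,-1,-1,-1,-1,-1,-1,-1,-1]
}}

```text
time: 13.45
tool_pos: [0.4493, -0.018, 0.3277]
tool_rot: [-0.219, -0.21, -0.663, 0.684]
contact_force: [-0.0, -0.3, 0.3]
gripper_width: 0.996
```

```bash
python3 -c "
from h import *
s,M=st()
f=wristcam(cams.grab_frame('wrist'),s)
pickle.dump(f,open('w1.pkl','wb'))
im=cv2.convertScaleAbs(f['image'][:,:,::-1],alpha=1.6,beta=10)
cv2.imwrite('pics/w1.png',im)
O=np.array([.554,-.052,.15]);d=np.array([-.574,.005,.819])
print(proj(f,[O+d*.076,O+d*.0505,O+d*.008]))
"
```

```text
13.45 p [ 0.449 -0.018  0.328] j [-0.293 -0.889  2.239  0.155  1.194  1.251] F [-0.015 -0.286  0.324] w 0.996
x [-0.816 -0.022 -0.577] y [ 0.578 -0.025 -0.816] z [ 0.003 -0.999  0.033]
[[317.851 227.661]
 [314.028 217.39 ]
 [308.861 203.514]]
```

View pics/w1.png

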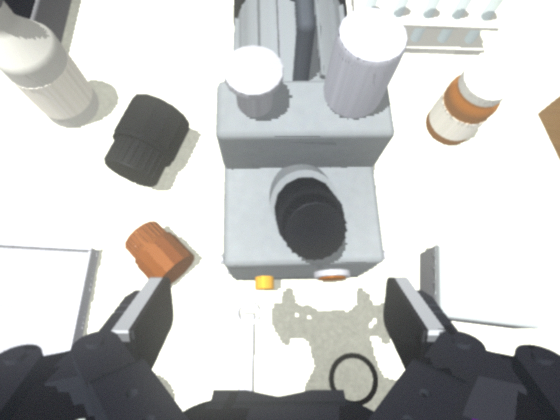

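```bash
python3 -c "
from h import *
f=pickle.load(open('w1.pkl','rb'))
c=f['image'][160:270,255:365]
c=cv2.convertScaleAbs(c[:,:,::-1],alpha=4.5)
cv2.imwrite('pics/w1c.png',cv2.resize(c,None,fx=5,fy=5,interpolation=cv2.INTER_CUBIC))
"
```

View pics/w1c.png

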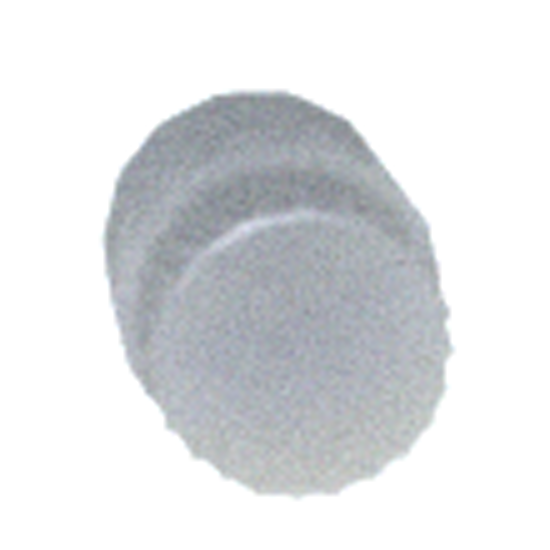

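{"op": "play_rows", "data": {
  "slide": [
    [0.6,1.8,1],
    [0.6,1.8,1],
    [0.7,1.8,0.9],
    [0,0,0],
    [0,0,0]
  ],
  "yaw": [0,0,0,0,0],
  "grip": [-1,-1,-1,-1,-1]
}}

```text
time: 14.0
tool_pos: [0.4659, -0.0445, 0.2732]
tool_rot: [-0.221, -0.206, -0.665, 0.683]
contact_force: [-0.5, 1.3, 0.7]
gripper_width: 1.003
```

```bash
python3 -c "
from h import *
s,M=st()
f=wristcam(cams.grab_frame('wrist'),s)
pickle.dump(f,open('w2.pkl','wb'))
im=cv2.convertScaleAbs(f['image'][:,:,::-1],alpha=3)
cv2.imwrite('pics/w2.png',im)
K=np.array([.5165,-.0497,.2005]);d=np.array([-.574,.005,.819])
print(proj(f,[K+d*.01275,K-d*.01275]), M.T@(K-s['tool_pos']))
print(proj(f,[s['tool_pos']+M[:,1]*k for k in (.05,.07,.09)]))
"
```

```text
14.0 p [ 0.466 -0.045  0.273] j [-0.365 -0.819  2.293  0.214  1.089  1.14 ] F [-0.524  1.291  0.74 ] w 1.003
x [-0.817 -0.029 -0.575] y [ 0.576 -0.019 -0.817] z [ 0.013 -0.999  0.032]
[[284.618 231.629]
 [283.429 218.499]] [0.001 0.089 0.004]
[[278.622 247.399]
 [278.561 234.191]
 [278.51  223.133]]
```

View pics/w2.png

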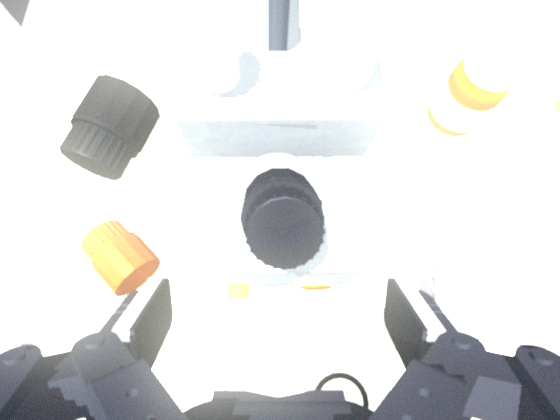

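{"op": "play_rows", "data": {
  "slide": [
    [0.1,1,0.4],
    [0,1,0],
    [0,1,0],
    [0,1,0],
    [0,0,0],
    [0,0,0],
    [0,0,0],
    [0,0,0],
    [0,0,0],
    [0,0,0],
    [0,0,0],
    [0,0,0]
  ],
  "yaw": [0,8,8,8,8,8,8,8,8,8,8,8],
  "grip": [-1,-1,-1,-1,-1,-1,-1,-1,-1,-1,-1,-1]
}}

```text
time: 15.25
tool_pos: [0.4882, -0.0507, 0.2393]
tool_rot: [-0.305, 0.625, 0.63, -0.347]
contact_force: [0.2, -0.2, -0.3]
gripper_width: 0.999
```

{"op": "play_rows", "data": {
  "slide": [
    [0,0,0],
    [0,0,0],
    [0,0,0],
    [0,0,0]
  ],
  "yaw": [8,8,0,0],
  "grip": [-1,-1,-1,-1]
}}

```text
time: 15.65
tool_pos: [0.488, -0.0508, 0.239]
tool_rot: [-0.387, 0.666, 0.583, -0.259]
contact_force: [-0.5, -0.6, -0.4]
gripper_width: 0.999
```

```bash
python3 -c "
from h import *
s,M=st()
f=wristcam(cams.grab_frame('wrist'),s)
im=cv2.convertScaleAbs(f['image'][:,:,::-1],alpha=3)
cv2.imwrite('pics/w3.png',im)
K=np.array([.5165,-.0497,.2005]);d=np.array([-.574,.005,.819])
print(proj(f,[K+d*.01275,K-d*.01275]), M.T@(K-s['tool_pos']))
"
```

```text
15.65 p [ 0.488 -0.051  0.239] j [-0.357 -0.719  2.297  0.221  0.986  2.938] F [-0.477 -0.644 -0.413] w 0.999
x [0.186 0.977 0.106] y [ 0.575 -0.02  -0.818] z [-0.797  0.213 -0.566]
[[276.953 261.505]
 [277.259 242.968]] [ 0.002  0.048 -0.001]
```

View pics/w3.png

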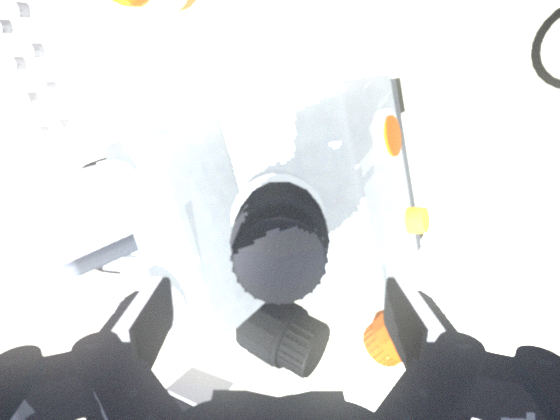

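{"op": "play_rows", "data": {
  "slide": [
    [0.1,1.2,0],
    [0.1,1.2,0],
    [0,1,0],
    [0,1,0],
    [0,0,0],
    [0,0,0]
  ],
  "yaw": [0,0,0,0,0,0],
  "grip": [-1,-1,-1,-1,-1,-1]
}}

```text
time: 16.3
tool_pos: [0.5133, -0.0499, 0.2025]
tool_rot: [-0.388, 0.666, 0.582, -0.259]
contact_force: [0.0, -0.0, -0.1]
gripper_width: 1.005
```

```bash
python3 -c "
from h import *
s,M=st()
K=np.array([.5165,-.0497,.2005])
print(M.T@(K-s['tool_pos']))
for n in ('wrist','side'):
  f=cams.grab_frame(n)
  im=cv2.convertScaleAbs(f['image'][:,:,::-1],alpha=3 if n=='wrist' else 1.8)
  if n=='side': im=cv2.resize(im[100:300,180:400],None,fx=3,fy=3)
  cv2.imwrite('pics/4%s.png'%n,im)
"
```

```text
16.3 p [ 0.513 -0.05   0.203] j [-0.33  -0.597  2.289  0.22   0.871  2.944] F [ 0.005 -0.029 -0.116] w 1.005
x [0.188 0.976 0.108] y [ 0.574 -0.02  -0.818] z [-0.797  0.216 -0.564]
[ 0.001  0.003 -0.001]
```

View pics/4wrist.png

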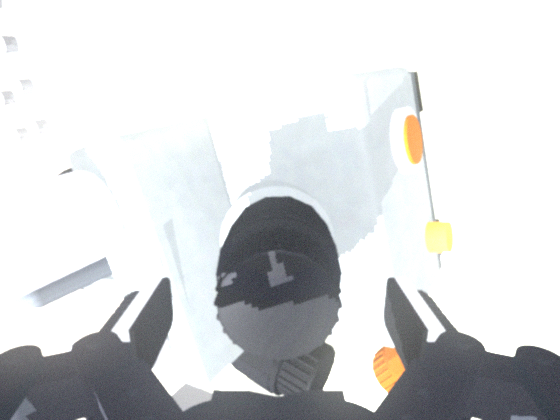

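View pics/4side.png

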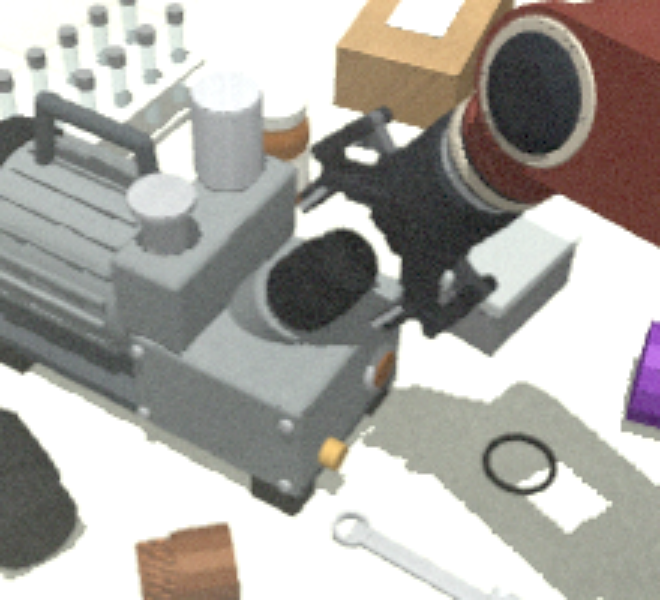

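{"op": "play_rows", "data": {
  "slide": [
    [0,0,0],
    [0,0,0],
    [0,0,0],
    [0,0,0],
    [0,0,0],
    [0,0,0],
    [0,0,0],
    [0,0,0]
  ],
  "yaw": [0,0,0,0,0,0,0,0],
  "grip": [1,1,1,1,1,1,1,1]
}}

```text
time: 17.2
tool_pos: [0.5132, -0.05, 0.2037]
tool_rot: [-0.388, 0.666, 0.582, -0.259]
contact_force: [-7.7, 0.2, 4.6]
gripper_width: 0.542
```

```bash
python3 -c "
from h import *
s,M=st()
for n in ('wrist',):
  f=cams.grab_frame(n)
  im=cv2.convertScaleAbs(f['image'][:,:,::-1],alpha=4)
  cv2.imwrite('pics/5%s.png'%n,im)
"
```

```text
17.2 p [ 0.513 -0.05   0.204] j [-0.33  -0.599  2.288  0.219  0.872  2.945] F [-7.665  0.156  4.603] w 0.542
x [0.188 0.976 0.108] y [ 0.575 -0.021 -0.818] z [-0.796  0.216 -0.565]
```

View pics/5wrist.png

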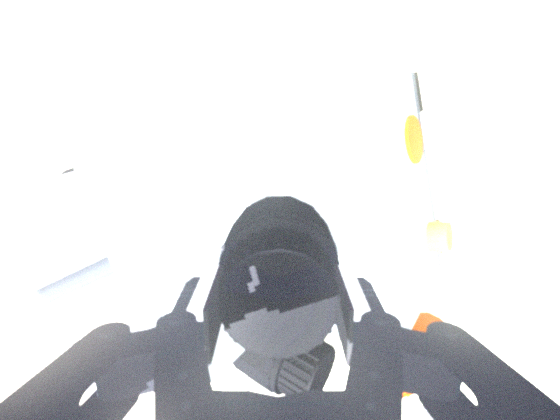

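{"op": "play_rows", "data": {
  "slide": [
    [0,-0.042,0],
    [0,-0.042,0],
    [0,-0.042,0],
    [0,-0.042,0],
    [0,-0.042,0],
    [0,0,0]
  ],
  "yaw": [-6,-6,-6,-6,-6,0],
  "grip": [1,1,1,1,1,1]
}}

```text
time: 17.85
tool_pos: [0.5124, -0.05, 0.2053]
tool_rot: [-0.224, 0.577, 0.663, -0.422]
contact_force: [-0.6, 0.6, 1.1]
gripper_width: 0.535
```

```bash
python3 -c "
from h import *
s,M=st();print(s['ft_torque'],M[:,1]@s['ft_torque'])
for n in ('wrist',):
  f=cams.grab_frame(n)
  im=cv2.convertScaleAbs(f['image'][:,:,::-1],alpha=4)
  cv2.imwrite('pics/6%s.png'%n,im)
"
```

```text
17.85 p [ 0.512 -0.05   0.205] j [-0.331 -0.604  2.289  0.22   0.876  2.421] F [-0.649  0.557  1.054] w 0.535
x [-0.234  0.954 -0.189] y [ 0.576 -0.021 -0.817] z [-0.783 -0.301 -0.544]
[0.099 0.189 0.007] 0.04731056123750712
```

View pics/6wrist.png

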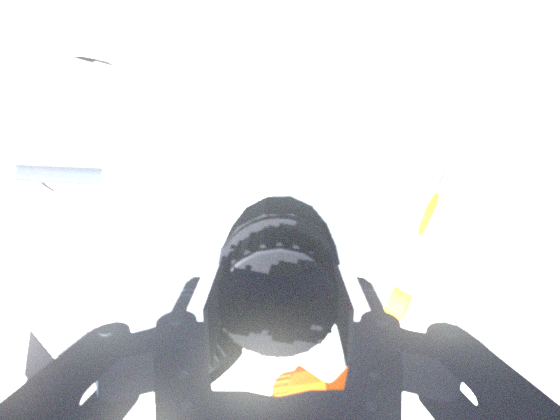

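{"op": "play_rows", "data": {
  "slide": [
    [0,-0.049,0],
    [0,-0.049,0],
    [0,-0.049,0],
    [0,-0.049,0],
    [0,-0.049,0],
    [0,-0.049,0],
    [0,-0.049,0],
    [0,-0.049,0],
    [0,-0.049,0],
    [0,-0.049,0],
    [0,-0.049,0],
    [0,-0.049,0]
  ],
  "yaw": [-7,-7,-7,-7,-7,-7,-7,-7,-7,-7,-7,-7],
  "grip": [1,1,1,1,1,1,1,1,1,1,1,1]
}}

```text
time: 19.1
tool_pos: [0.5096, -0.0489, 0.2107]
tool_rot: [-0.279, -0.146, -0.643, 0.698]
contact_force: [2.6, 4.5, 2.3]
gripper_width: 0.54
```

```bash
python3 -c "
from h import *
s,M=st();print(s['ft_torque'],M[:,1]@s['ft_torque'])"
```

```text
19.1 p [ 0.51  -0.049  0.211] j [-0.333 -0.621  2.29   0.222  0.891  0.953] F [2.608 4.475 2.276] w 0.54
x [-0.802 -0.201 -0.563] y [ 0.577 -0.018 -0.816] z [ 0.154 -0.979  0.131]
[ 0.852 -0.34   0.458] 0.12422999427913754
```

{"op": "play_rows", "data": {
  "slide": [
    [0,-0.049,0],
    [0,-0.049,0],
    [0,-0.049,0],
    [0,-0.049,0],
    [0,-0.049,0],
    [0,-0.049,0],
    [0,-0.049,0],
    [0,-0.049,0],
    [0,-0.049,0],
    [0,-0.049,0],
    [0,-0.049,0],
    [0,-0.049,0]
  ],
  "yaw": [-7,-7,-7,-7,-7,-7,-7,-7,-7,-7,-7,-7],
  "grip": [1,1,1,1,1,1,1,1,1,1,1,1]
}}

```text
time: 20.3
tool_pos: [0.506, -0.0486, 0.2151]
tool_rot: [0.637, -0.358, 0.292, -0.617]
contact_force: [0.4, 5.0, 1.2]
gripper_width: 0.541
```

```bash
python3 -c "
from h import *
s,M=st();print(s['ft_torque'],M[:,1]@s['ft_torque'])
f=cams.grab_frame('side');im=cv2.convertScaleAbs(f['image'][:,:,::-1],alpha=1.8);cv2.imwrite('pics/7side.png',cv2.resize(im[100:300,180:400],None,fx=3,fy=3))"
```

```text
20.3 p [ 0.506 -0.049  0.215] j [-0.335 -0.638  2.292  0.222  0.906 -0.512] F [0.38  5.015 1.188] w 0.541
x [ 0.069 -0.995  0.07 ] y [ 0.577 -0.018 -0.817] z [0.814 0.097 0.573]
[ 0.906 -0.288  0.507] 0.11389013252619304
```

View pics/7side.png

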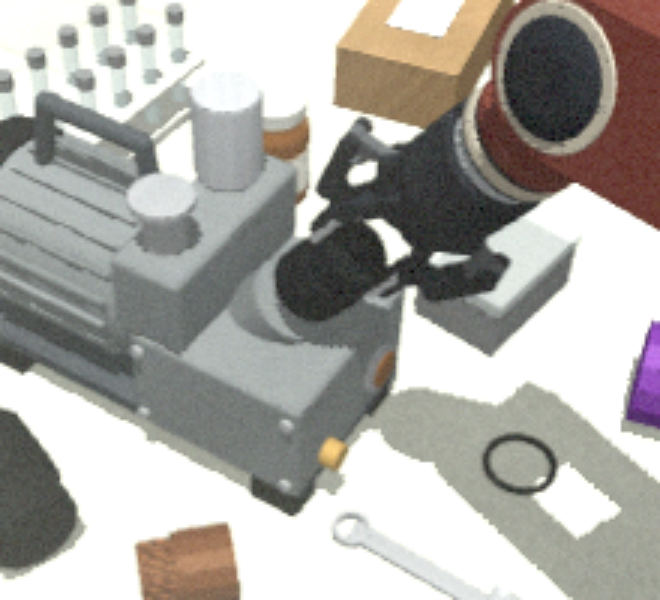

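{"op": "play_rows", "data": {
  "slide": [
    [0,-0.049,0],
    [0,-0.049,0],
    [0,-0.049,0],
    [0,-0.049,0],
    [0,-0.049,0],
    [0,-0.049,0],
    [0,-0.049,0],
    [0,-0.049,0],
    [0,-0.049,0],
    [0,-0.049,0],
    [0,-0.049,0],
    [0,-0.049,0]
  ],
  "yaw": [-7,-7,-7,-7,-7,-7,-7,-7,-7,-7,-7,-7],
  "grip": [1,1,1,1,1,1,1,1,1,1,1,1]
}}

```text
time: 21.55
tool_pos: [0.5015, -0.0488, 0.2185]
tool_rot: [-0.669, 0.68, 0.208, 0.217]
contact_force: [-3.5, 3.0, 1.9]
gripper_width: 0.539
```

{"op": "play_rows", "data": {
  "slide": [
    [0,-0.049,0],
    [0,-0.049,0],
    [0,-0.049,0],
    [0,-0.049,0],
    [0,-0.049,0],
    [0,-0.049,0],
    [0,-0.049,0],
    [0,0,0]
  ],
  "yaw": [-7,-7,-7,-7,-7,-7,-7,0],
  "grip": [1,1,1,1,1,1,1,1]
}}

```text
time: 22.35
tool_pos: [0.4996, -0.0494, 0.2211]
tool_rot: [-0.523, 0.709, 0.465, -0.083]
contact_force: [-0.9, 0.2, -0.4]
gripper_width: 0.543
```

```bash
python3 -c "
from h import *
s,M=st();print(s['ft_torque'],M[:,1]@s['ft_torque'])"
```

```text
22.35 p [ 0.5   -0.049  0.221] j [-0.341 -0.663  2.295  0.217  0.931 -2.827] F [-0.938  0.154 -0.395] w 0.543
x [0.553 0.747 0.369] y [ 0.574 -0.02  -0.819] z [-0.604  0.665 -0.44 ]
[0.05  0.482 0.068] -0.03692945689020133
```

{"op": "play_rows", "data": {
  "slide": [
    [0,0,0],
    [0,0,0],
    [0,0,0],
    [0,0,0],
    [0,0,0],
    [0,0,0],
    [0,0,0],
    [0,0,0],
    [0,0,0],
    [0,0,0],
    [0,0,0],
    [0,0,0]
  ],
  "yaw": [0,0,0,0,8,8,8,8,8,8,8,8],
  "grip": [-0.6,-0.6,-0.6,-0.6,-0.6,-0.6,-0.6,-0.6,-0.6,-0.6,-0.6,-0.6]
}}

```text
time: 23.55
tool_pos: [0.5001, -0.0495, 0.2218]
tool_rot: [0.69, -0.645, -0.117, -0.307]
contact_force: [0.6, -0.3, -0.2]
gripper_width: 0.798
```

{"op": "play_rows", "data": {
  "slide": [
    [0,0,0],
    [0,0,0],
    [0,0,0],
    [0,0,0]
  ],
  "yaw": [8,8,0,0],
  "grip": [-0.6,-0.6,-0.6,-0.6]
}}

```text
time: 23.95
tool_pos: [0.5001, -0.0495, 0.2218]
tool_rot: [0.699, -0.598, -0.023, -0.391]
contact_force: [1.1, -0.0, -0.8]
gripper_width: 0.8
```

```bash
python3 -c "
from h import *
s,M=st()
for n in ('wrist',):
  f=cams.grab_frame(n)
  im=cv2.convertScaleAbs(f['image'][:,:,::-1],alpha=4)
  cv2.imwrite('pics/8%s.png'%n,im)
"
```

```text
23.95 p [ 0.5   -0.049  0.222] j [-0.341 -0.663  2.295  0.217  0.931 -1.436] F [ 1.11  -0.004 -0.824] w 0.8
x [ 0.693 -0.52   0.5  ] y [ 0.575 -0.02  -0.818] z [0.436 0.854 0.285]
```

View pics/8wrist.png

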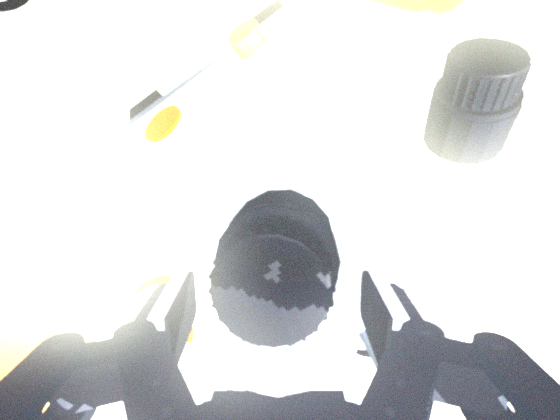

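{"op": "play_rows", "data": {
  "slide": [
    [0,0,0],
    [0,0,0],
    [0,0,0],
    [0,0,0],
    [0,0,0],
    [0,0,0],
    [0,-0.049,0],
    [0,-0.049,0],
    [0,-0.049,0],
    [0,-0.049,0],
    [0,-0.049,0],
    [0,-0.049,0]
  ],
  "yaw": [0,0,0,0,0,0,-7,-7,-7,-7,-7,-7],
  "grip": [1,1,1,1,1,1,1,1,1,1,1,1]
}}

```text
time: 25.2
tool_pos: [0.4987, -0.0495, 0.2244]
tool_rot: [-0.644, 0.698, 0.273, 0.151]
contact_force: [0.8, -1.6, 0.7]
gripper_width: 0.538
```

{"op": "play_rows", "data": {
  "slide": [
    [0,-0.049,0],
    [0,-0.049,0],
    [0,-0.049,0],
    [0,-0.049,0],
    [0,-0.049,0],
    [0,-0.049,0],
    [0,0,0]
  ],
  "yaw": [-7,-7,-7,-7,-7,-7,0],
  "grip": [1,1,1,1,1,1,1]
}}

```text
time: 25.9
tool_pos: [0.4974, -0.0494, 0.2276]
tool_rot: [-0.504, 0.706, 0.485, -0.107]
contact_force: [3.0, 0.0, 2.0]
gripper_width: 0.54
```

```bash
python3 -c "
from h import *
s,M=st();print(s['ft_torque'],M[:,1]@s['ft_torque'])"
```

```text
25.9 p [ 0.497 -0.049  0.228] j [-0.344 -0.679  2.295  0.218  0.944 -2.9  ] F [3.033 0.003 2.047] w 0.54
x [0.507 0.793 0.338] y [ 0.577 -0.021 -0.816] z [-0.64   0.609 -0.468]
[ 0.081 -0.587  0.103] -0.025074388167276203
```

{"op": "play_rows", "data": {
  "slide": [
    [0,-0.4,0],
    [0,-0.4,0],
    [0,-0.4,0],
    [0,-0.4,0],
    [0,-0.4,0],
    [0,-0.4,0],
    [0,-0.4,0],
    [0,-0.4,0],
    [0,0,0]
  ],
  "yaw": [0,0,0,0,0,0,0,0,0],
  "grip": [1,1,1,1,1,1,1,1,1]
}}

```text
time: 26.8
tool_pos: [0.4783, -0.0488, 0.2537]
tool_rot: [-0.505, 0.706, 0.485, -0.108]
contact_force: [-0.2, 0.9, -1.8]
gripper_width: 0.536
```

```bash
python3 -c "
from h import *
s,M=st();print(s['ft_torque'],M[:,1]@s['ft_torque'])
f=cams.grab_frame('side');im=cv2.convertScaleAbs(f['image'][:,:,::-1],alpha=1.8);cv2.imwrite('pics/9side.png',cv2.resize(im[100:300,180:400],None,fx=3,fy=3))"
```

```text
26.8 p [ 0.478 -0.049  0.254] j [-0.362 -0.764  2.297  0.217  1.03  -2.899] F [-0.248  0.857 -1.782] w 0.536
x [0.507 0.793 0.337] y [ 0.576 -0.021 -0.817] z [-0.641  0.608 -0.467]
[-0.004  0.423  0.01 ] -0.019682188262587812
```

View pics/9side.png

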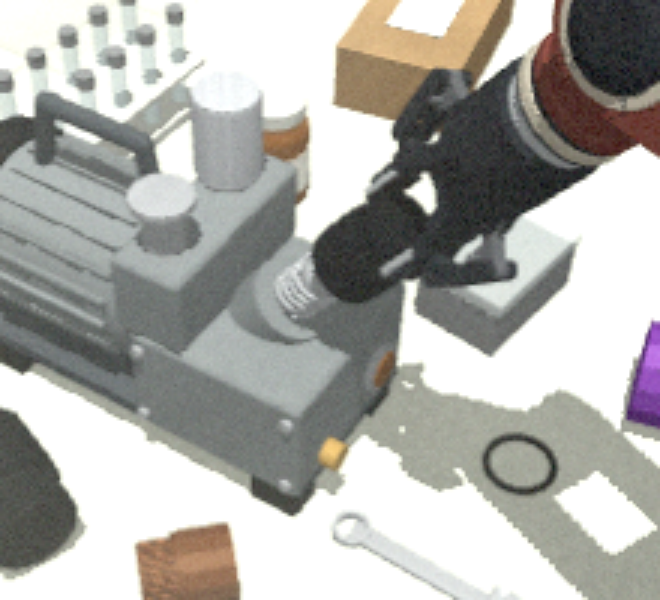

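{"op": "play_rows", "data": {
  "slide": [
    [0,-0.6,0],
    [0,-0.6,0],
    [0,-0.6,0],
    [0,-0.6,0],
    [0,0,0],
    [0,0,0],
    [0,0,0],
    [0,0,3],
    [0,0,3],
    [0,0,3],
    [0,0,3]
  ],
  "yaw": [7.5,7.5,7.5,7.5,7.5,7.5,6.5,0,0,0,0],
  "grip": [1,1,1,1,1,1,1,1,1,1,1]
}}

```text
time: 27.95
tool_pos: [0.464, 0.0729, 0.2691]
tool_rot: [-0.665, 0.683, 0.217, 0.21]
contact_force: [-0.9, 0.8, -0.5]
gripper_width: 0.537
```

```bash
python3 -c "
from h import *
s,M=st()"
```

```text
27.95 p [0.464 0.073 0.269] j [ 0.013 -0.797  2.289 -0.033  1.037 -1.56 ] F [-0.861  0.76  -0.51 ] w 0.537
x [0.818 0.017 0.575] y [ 0.575 -0.02  -0.818] z [-0.002  1.    -0.026]
```

{"op": "play_rows", "data": {
  "slide": [
    [-2,-1.4,0],
    [-2,-1.4,0],
    [-2,-1.4,0],
    [-2,-1.4,0],
    [-2,-1.4,0]
  ],
  "yaw": [0,0,0,0,0],
  "grip": [1,1,1,1,1]
}}

```text
time: 28.45
tool_pos: [0.3937, 0.0908, 0.2719]
tool_rot: [-0.664, 0.691, 0.204, 0.2]
contact_force: [0.4, 0.7, -1.8]
gripper_width: 0.538
```

```bash
python3 -c "
from h import *
s,M=st()"
```

```text
28.45 p [0.394 0.091 0.272] j [ 0.104 -1.009  2.374 -0.098  1.204 -1.464] F [ 0.406  0.68  -1.844] w 0.538
x [0.837 0.016 0.547] y [ 0.547 -0.035 -0.836] z [ 0.006  0.999 -0.038]
```

{"op": "play_rows", "data": {
  "slide": [
    [-2.2,-1.4,-0.8],
    [-2.2,-1.4,-0.8],
    [-2.2,-1.4,-0.5],
    [-2.2,-1.4,-0.5]
  ],
  "yaw": [0,0,0,0],
  "grip": [1,1,1,1]
}}

```text
time: 28.85
tool_pos: [0.3709, 0.1032, 0.2796]
tool_rot: [-0.659, 0.706, 0.182, 0.185]
contact_force: [-0.2, 0.9, -1.5]
gripper_width: 0.542
```

```bash
python3 -c "
from h import *
s,M=st()"
```

```text
28.85 p [0.371 0.103 0.28 ] j [ 0.188 -1.01   2.35  -0.164  1.297 -1.375] F [-0.158  0.929 -1.503] w 0.542
x [0.865 0.013 0.502] y [ 0.501 -0.064 -0.863] z [ 0.021  0.998 -0.062]
```

{"op": "play_rows", "data": {
  "slide": [
    [1.8,1,-3],
    [1.8,1,-4],
    [0,0,-4],
    [0,0,-4]
  ],
  "yaw": [0,0,0,0],
  "grip": [1,1,1,1]
}}

```text
time: 29.25
tool_pos: [0.4093, -0.0483, 0.2899]
tool_rot: [-0.659, 0.705, 0.183, 0.185]
contact_force: [0.5, 0.6, -2.0]
gripper_width: 0.535
```

{"op": "play_rows", "data": {
  "slide": [
    [-2.5,-1.5,0],
    [-2.5,-1.5,0],
    [-2.5,-1.5,0],
    [-2.5,-1.5,0],
    [-2.5,-1.5,0]
  ],
  "yaw": [0,0,0,0,0],
  "grip": [1,1,1,1,1]
}}

```text
time: 29.75
tool_pos: [0.374, -0.0602, 0.3085]
tool_rot: [-0.67, 0.708, 0.158, 0.158]
contact_force: [0.2, -0.5, -1.6]
gripper_width: 0.544
```

```bash
python3 -c "
from h import *
s,M=st()"
```

```text
29.75 p [ 0.374 -0.06   0.309] j [-0.466 -1.01   2.287  0.151  1.436 -2.025] F [ 0.21  -0.478 -1.618] w 0.544
x [0.9   0.012 0.435] y [ 0.435 -0.052 -0.899] z [ 0.012  0.999 -0.052]
```

{"op": "play_rows", "data": {
  "slide": [
    [-4.8,-0.6,0],
    [-4.8,-0.6,0],
    [-4.8,-0.6,0],
    [-4.8,-0.6,0],
    [-4.8,-0.6,0],
    [-4.8,-0.6,0]
  ],
  "yaw": [0,0,0,0,0,0],
  "grip": [1,1,1,1,1,1]
}}

```text
time: 30.35
tool_pos: [0.303, -0.1425, 0.254]
tool_rot: [0.701, -0.697, -0.111, -0.103]
contact_force: [0.1, -1.6, -1.0]
gripper_width: 0.539
```

```bash
python3 -c "
from h import *
s,M=st()"
```

```text
30.35 p [ 0.303 -0.142  0.254] j [-0.858 -1.01   2.351  0.232  1.601 -2.409] F [ 0.133 -1.615 -1.03 ] w 0.539
x [0.954 0.01  0.299] y [ 0.299  0.006 -0.954] z [-0.011  1.     0.003]
```

{"op": "play_rows", "data": {
  "slide": [
    [3,0.9,3],
    [3,0.9,3.5],
    [2,0.6,4],
    [0,0,4]
  ],
  "yaw": [0,0,0,0],
  "grip": [1,1,1,1]
}}

```text
time: 30.75
tool_pos: [0.3867, 0.0044, 0.2557]
tool_rot: [0.701, -0.697, -0.109, -0.105]
contact_force: [0.9, 0.9, -1.9]
gripper_width: 0.539
```

{"op": "play_rows", "data": {
  "slide": [
    [-4.8,-0.6,0],
    [-4.8,-0.6,0],
    [-4.8,-0.6,0],
    [-4.8,-0.6,0],
    [-4.8,-0.6,0]
  ],
  "yaw": [0,0,0,0,0],
  "grip": [1,1,1,1,1]
}}

```text
time: 31.25
tool_pos: [0.315, 0.0011, 0.23]
tool_rot: [0.705, -0.703, -0.066, -0.063]
contact_force: [0.3, 0.4, -1.8]
gripper_width: 0.541
```

```bash
python3 -c "
from h import *
s,M=st()"
```

```text
31.25 p [0.315 0.001 0.23 ] j [-0.282 -1.01   2.378  0.054  1.599 -1.852] F [ 0.266  0.45  -1.767] w 0.541
x [0.983 0.004 0.182] y [ 0.182  0.004 -0.983] z [-0.005  1.     0.003]
```

{"op": "play_rows", "data": {
  "slide": [
    [-4.7,-1.2,0],
    [-4.7,-1.2,0],
    [-4.7,-1.2,0],
    [-4.7,-1.2,0]
  ],
  "yaw": [0,0,0,0],
  "grip": [1,1,1,1]
}}

```text
time: 31.65
tool_pos: [0.2811, -0.0006, 0.2637]
tool_rot: [0.708, -0.705, -0.025, -0.022]
contact_force: [0.4, -0.5, -1.8]
gripper_width: 0.537
```

```bash
python3 -c "
from h import *
s,M=st()"
```

```text
31.65 p [ 0.281 -0.001  0.264] j [-0.293 -1.01   2.317  0.024  1.772 -1.862] F [ 0.426 -0.516 -1.769] w 0.537
x [0.998 0.004 0.067] y [ 0.066  0.004 -0.998] z [-0.004  1.     0.004]
```

{"op": "play_rows", "data": {
  "slide": [
    [-4.7,-0.5,0],
    [-4,-0.4,0],
    [0,0,0]
  ],
  "yaw": [0,0,0],
  "grip": [1,1,1]
}}

```text
time: 31.95
tool_pos: [0.2663, -0.0019, 0.2774]
tool_rot: [0.709, -0.706, -0.008, -0.005]
contact_force: [0.1, 0.7, -1.4]
gripper_width: 0.536
```

```bash
python3 -c "
from h import *
s,M=st()
for n in ('top','side','wrist'):
  f=cams.grab_frame(n);cv2.imwrite('pics/10%s.png'%n,cv2.convertScaleAbs(f['image'][:,:,::-1],alpha=1.8))"
```

```text
31.95 p [ 0.266 -0.002  0.277] j [-0.299 -1.01   2.294  0.01   1.843 -1.872] F [ 0.053  0.745 -1.414] w 0.536
x [1.    0.004 0.018] y [ 0.018  0.004 -1.   ] z [-0.005  1.     0.004]
```

View pics/10top.png

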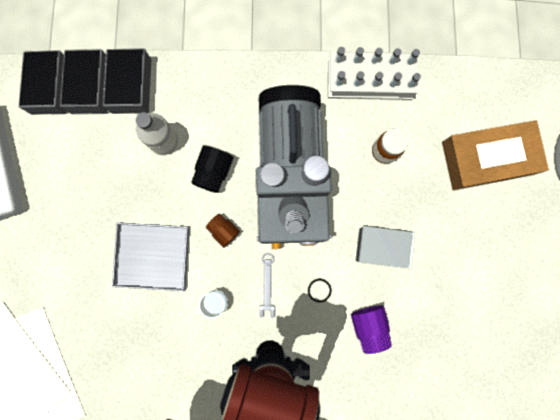

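View pics/10side.png

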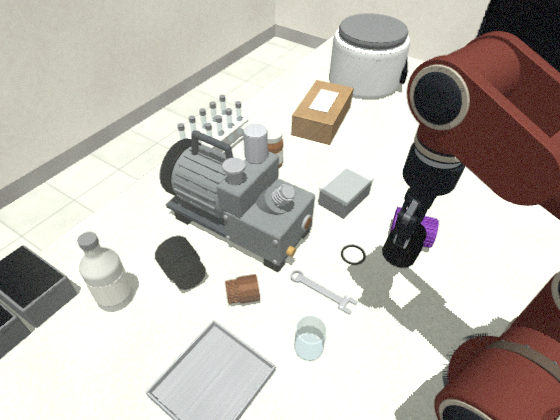

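View pics/10wrist.png

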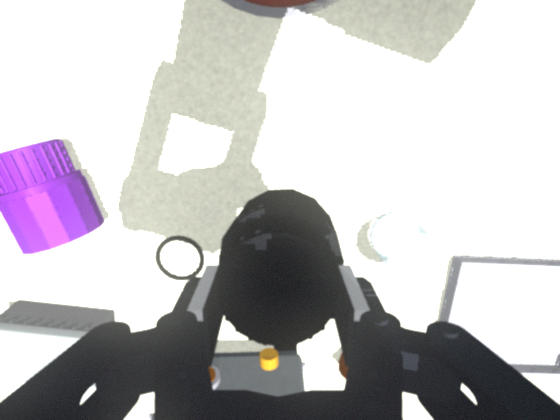

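{"op": "play_rows", "data": {
  "slide": [
    [2.2,0,3.3],
    [2.2,0,3.3],
    [2.2,0,3.3],
    [2.2,0,3.3],
    [2.2,0,3.3],
    [2.2,0,3.3],
    [2.2,0,3.3],
    [2.2,0,3.3],
    [2,0,3.3],
    [0,0,0],
    [0,0,0]
  ],
  "yaw": [0,0,0,0,0,0,0,0,0,0,0],
  "grip": [1,1,1,1,1,1,1,1,1,1,1]
}}

```text
time: 33.2
tool_pos: [0.4597, 0.2973, 0.2785]
tool_rot: [0.708, -0.706, -0.007, -0.002]
contact_force: [-0.0, -0.9, -0.8]
gripper_width: 0.542
```

{"op": "play_rows", "data": {
  "slide": [
    [0,4,0],
    [0,4,0],
    [0,4,0],
    [0,4,0],
    [0,0,0],
    [0,0,0]
  ],
  "yaw": [0,0,0,0,0,0],
  "grip": [1,1,1,1,1,1]
}}

```text
time: 33.8
tool_pos: [0.4618, 0.2971, 0.1202]
tool_rot: [0.709, -0.705, -0.007, -0.003]
contact_force: [0.9, 0.3, -0.7]
gripper_width: 0.542
```

```bash
python3 -c "
from h import *
s,M=st()
for n in ('side','top'):
  f=cams.grab_frame(n);im=cv2.convertScaleAbs(f['image'][:,:,::-1],alpha=1.8)
  im=im[240:420,120:320] if n=='side' else im[190:330,80:260]
  cv2.imwrite('pics/11%s.png'%n,cv2.resize(im,None,fx=3,fy=3))"
```

```text
33.8 p [0.462 0.297 0.12 ] j [ 0.437 -0.029  1.907 -0.002  1.249 -1.139] F [ 0.856  0.336 -0.7  ] w 0.542
x [1.    0.006 0.014] y [ 0.014  0.005 -1.   ] z [-0.006  1.     0.005]
```

View pics/11side.png

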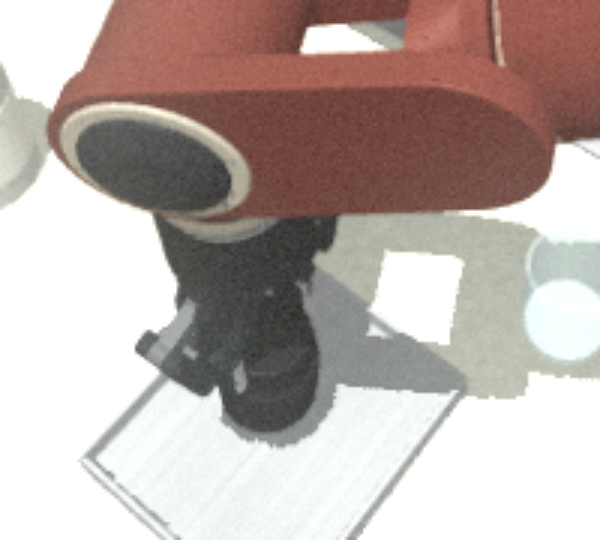

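View pics/11top.png

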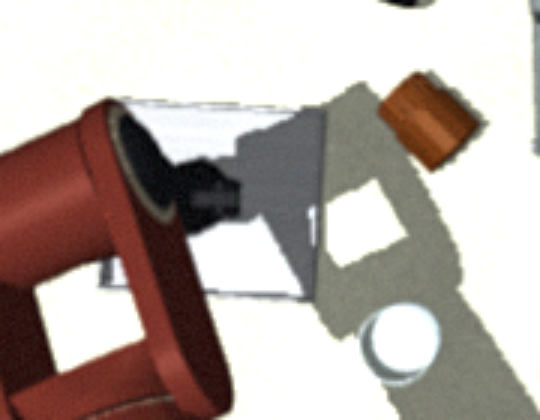

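{"op": "play_rows", "data": {
  "slide": [
    [0,2,0],
    [0,2,0],
    [0,0.3,0],
    [0,0.3,0],
    [0,0.2,0],
    [0,0.2,0],
    [0,0,0]
  ],
  "yaw": [0,0,0,0,0,0,0],
  "grip": [1,1,1,1,1,1,1]
}}

```text
time: 34.6
tool_pos: [0.4633, 0.2984, 0.0705]
tool_rot: [0.709, -0.705, -0.008, -0.003]
contact_force: [-0.5, -0.6, -1.9]
gripper_width: 0.538
```

```bash
python3 -c "
from h import *
s,M=st()
f=cams.grab_frame('side');im=cv2.convertScaleAbs(f['image'][:,:,::-1],alpha=1.8)
cv2.imwrite('pics/12side.png',cv2.resize(im[300:420,120:320],None,fx=4,fy=4))"
```

```text
34.6 p [0.463 0.298 0.071] j [ 0.438  0.039  1.93  -0.002  1.155 -1.139] F [-0.54  -0.648 -1.891] w 0.538
x [1.    0.007 0.016] y [ 0.016  0.006 -1.   ] z [-0.007  1.     0.006]
```

View pics/12side.png

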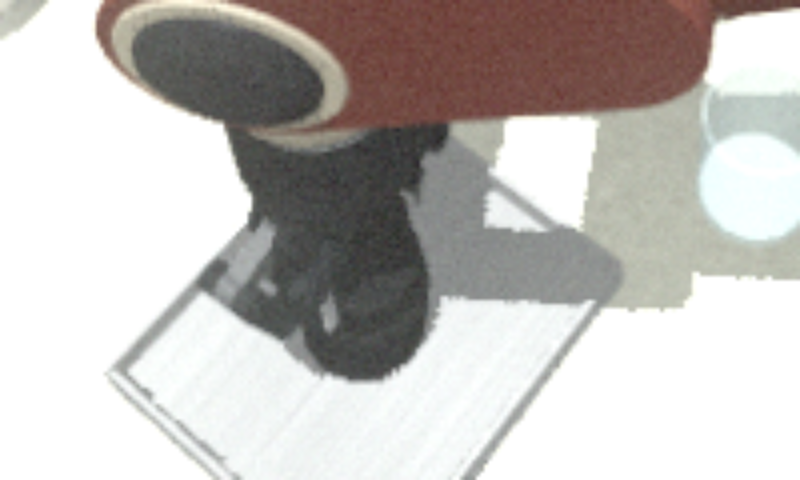

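{"op": "play_rows", "data": {
  "slide": [
    [0,0.2,0],
    [0,0.2,0],
    [0,0,0]
  ],
  "yaw": [0,0,0],
  "grip": [1,1,1]
}}

```text
time: 34.95
tool_pos: [0.4631, 0.2983, 0.0658]
tool_rot: [0.709, -0.705, -0.008, -0.003]
contact_force: [0.0, -0.6, -0.5]
gripper_width: 0.539
```

{"op": "play_rows", "data": {
  "slide": [
    [0,0.15,0],
    [0,0,0]
  ],
  "yaw": [0,0],
  "grip": [1,1]
}}

```text
time: 35.15
tool_pos: [0.4638, 0.2983, 0.0653]
tool_rot: [0.709, -0.705, -0.008, -0.003]
contact_force: [0.6, -1.0, 4.4]
gripper_width: 0.535
```

{"op": "play_rows", "data": {
  "slide": [
    [0,0.08,0],
    [0,0,0],
    [0,0,0]
  ],
  "yaw": [0,0,0],
  "grip": [1,1,1]
}}

```text
time: 35.45
tool_pos: [0.4642, 0.2984, 0.0652]
tool_rot: [0.709, -0.705, -0.008, -0.004]
contact_force: [0.2, -2.5, 5.8]
gripper_width: 0.536
```

```bash
python3 -c "
from h import *
s,M=st()
f=cams.grab_frame('side');im=cv2.convertScaleAbs(f['image'][:,:,::-1],alpha=1.8)
cv2.imwrite('pics/13side.png',cv2.resize(im[300:420,120:320],None,fx=4,fy=4))"
```

```text
35.45 p [0.464 0.298 0.065] j [ 0.438  0.048  1.931 -0.002  1.144 -1.139] F [ 0.244 -2.454  5.803] w 0.536
x [1.    0.007 0.017] y [ 0.017  0.006 -1.   ] z [-0.007  1.     0.005]
```

View pics/13side.png

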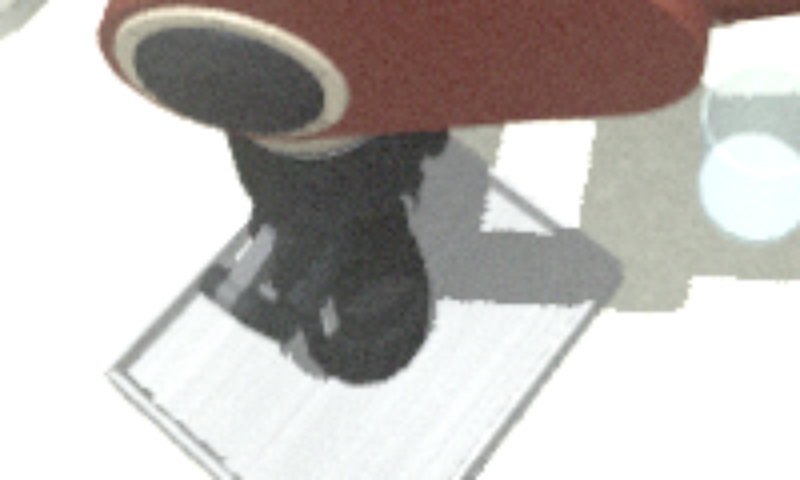

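{"op": "play_rows", "data": {
  "slide": [
    [0,0,0],
    [0,0,0],
    [0,0,0],
    [0,0,0],
    [0,0,0],
    [0,0,0],
    [0,-1,0],
    [0,-2,0],
    [0,-4,0],
    [0,-4,0],
    [0,-4,0],
    [0,-4,0]
  ],
  "yaw": [0,0,0,0,0,0,0,0,0,0,0,0],
  "grip": [-1,-1,-1,-1,-1,-1,-1,-1,-1,-1,-1,-1]
}}

```text
time: 36.7
tool_pos: [0.46, 0.2971, 0.2561]
tool_rot: [0.709, -0.705, -0.008, -0.003]
contact_force: [0.5, 0.8, -1.0]
gripper_width: 1.0
```

{"op": "play_rows", "data": {
  "slide": [
    [0,-1,-4.5],
    [0,-1,-4.5],
    [0,-1,-4.5],
    [0,-1,-4.5],
    [0,-1,-4.5],
    [0,-1,-4.5],
    [0,-1,-4.5],
    [0,0,0],
    [0,0,0]
  ],
  "yaw": [0,0,0,0,0,0,0,0,0],
  "grip": [-1,-1,-1,-1,-1,-1,-1,-1,-1]
}}

```text
time: 37.6
tool_pos: [0.4613, -0.0188, 0.3228]
tool_rot: [0.709, -0.705, -0.007, -0.004]
contact_force: [-0.4, -0.4, 0.2]
gripper_width: 1.001
```

```bash
python3 - <<'E'
from h import *
s,M=st()
for n in ('side','top'):
  f=cams.grab_frame(n);im=cv2.convertScaleAbs(f['image'][:,:,::-1],alpha=1.8)
  cv2.imwrite(f'pics/14{n}f.png',im)
  im=im[290:420,130:330] if n=='side' else im[190:330,80:260]
  cv2.imwrite(f'pics/14{n}.png',cv2.resize(im,None,fx=4,fy=4))
  if n=='top':
    g=f['image'].max(2);m=np.zeros_like(g);m[225:285,120:185]=(g[225:285,120:185]<45)*255
    cn=max(cv2.findContours(m,0,1)[0],key=cv2.contourArea);c,r=cv2.minEnclosingCircle(cn);print(c,r,[onz(f,c,z) for z in(.046,.072)])
E
```

```text
37.6 p [ 0.461 -0.019  0.323] j [-0.207 -0.396  1.877  0.009  1.647 -1.782] F [-0.435 -0.371  0.236] w 1.001
x [1.    0.004 0.016] y [ 0.016  0.006 -1.   ] z [-0.004  1.     0.006]
(148.38235473632812, 254.2058868408203) 13.671035766601562 [array([0.467, 0.297, 0.046]), array([0.467, 0.29 , 0.072])]
```

View pics/14side.png

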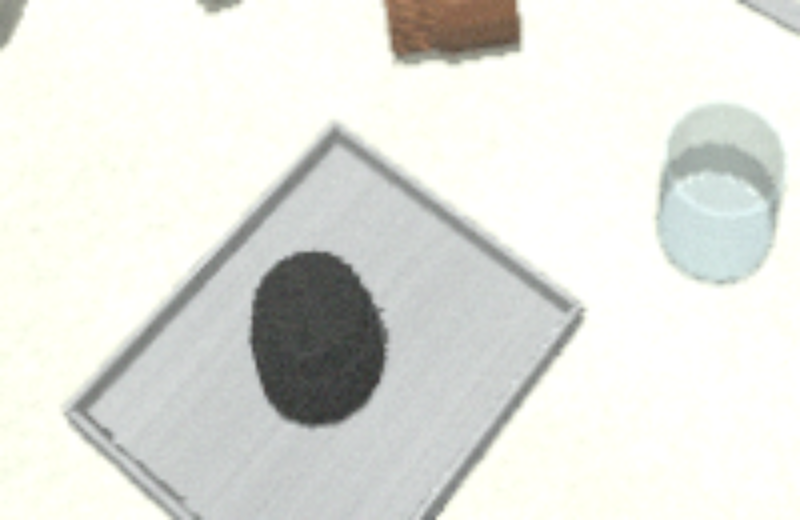

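View pics/14topf.png

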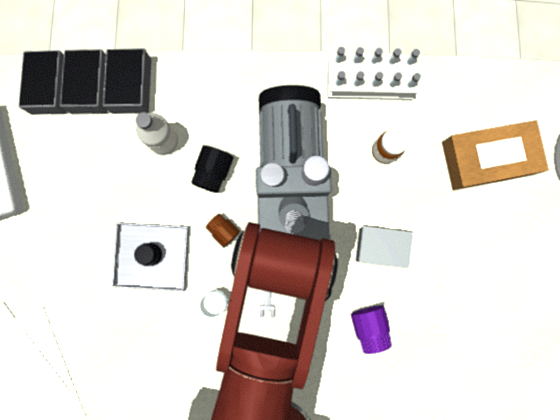

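The cap stands upright near the centre of the tray at about (0.467, 0.296), against a tray centre of (0.461, 0.296). The other things on the bench have not moved, and the arm is clear.

```bash
python3 -c "
from plant import workorder
print(workorder.job_done())"
```

```text
the job is handed in; nothing more can be done
None
```

The cap is unscrewed and standing upright, knob up, near the middle of the tray. I let go of it there and handed the job in at about 37.7 s; `job_done` reports no verdict.

**How it was done**
- **Tilting the tool:** The moves only allow slides and a turn about the tool's own axis. To get the 35° tilt I pushed the arm against its reach and joint limits, and later brought it back to vertical the same way.
- **Unscrewing:** I gripped the knob along its axis and turned it about 415° anticlockwise in two grips. The tool rose 25 mm per turn with the thread, and measured forces stayed below about 9 N.
- **Lifting and placing:** I drew the cap off along the neck's axis, carried it over and lowered it. It was still held when it touched the tray floor at 4–6 N, with the tool within about 1° of vertical. Then I opened the fingers and moved away.

**Last checks**
- **Position:** The cap is about 6 mm from the tray centre and upright in the side and top pictures.
- **Bystanders:** The bystanders I could see look unmoved in the last pictures. The arm partly hid the wrench and the seal in the last full top view; both were in place in the views before the cap was set down.
- **Arm:** It is clear of everything, with contact force near zero.

**Doubts**
- **Joint 3 limit:** While tilting, joint 3 read as low as 0.055 against its listed 0.06 limit. Joint 4 once read -1.025 against -1.02. Both may be within rounding or tolerance.
- **Wrist force:** It peaked briefly at about 40 N in free air as the arm met a joint limit, well below the 120 N limit.

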